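# Clamp the jar with the cam lever

### The arm

A 7-joint arm with a two-finger parallel gripper is mounted at the origin on a cart in front of the work surface, level with it; the furniture and walls round the work are solid. World frame = base frame: x ahead of the robot, y to its left, z up, the work surface at z = 0. Lengths are in mm, angles in rad, forces in N, time in s.
With the tool pointing down it reaches from about 350 to 900 mm from the base axis. Payload 19.9 kg.
Tool frame: the origin (TCP) lies on the front face of the gripper's body, between the roots of the fingers; the fingertips stand 73 mm ahead of it and the grasp point (between the pads) lies 54 mm ahead of it (ctrl.grip_point_offset is the z of the grasp point in the tool frame, in mm); z points along the fingers, y is the line along which they close (so a half turn about z gives the same grasp; the last joint's range is limited). The gripper opens to 85 mm and grips with 20 to 120 N. Pads are 22 mm wide; open, the fingers measure 114 mm over their backs; the gripper's body (76 mm by 85 mm) begins 54 mm behind the grasp point. The pads swing forward as they close: fully open they stand 13 mm farther back than shut.
Start: joints at [1.298, 0.417, -0.01, 1.614, 0.005, 1.111, -0.053], TCP at [142.973, -608.414, 303.86] pointing down, gripper open.
Joint ranges: [-2.81, 2.81], [-0.39, 2.02], [-1.27, 1.25], [0.06, 2.57], [-1.19, 4.33], [0.19, 2], [-2.82, 2.82]. Speed limits (rad/s): [1.89, 1.89, 2.39, 2.39, 3.01, 3.01, 3.01].

### API

Orientations are given as a rotation vector (axis times angle).
In Python, from station import readout, optics, ticket, ctrl gives the robot as it stands. The module is installed in compiled form; this text tells all that it offers.
- The arm moves only by the tool move_arm, never from a script. Its argument "series" is a list of rows, each a list of 6 numbers: the shift along the tool's x, y, z in cm, then the turn, a rotation vector about the tool's x, y, z in rad. In form: [[x, y, z, rx, ry, rz], ...]. A call has 1 to 20 rows; each row is the pose to reach, as a shift and turn from the pose commanded when the call began, along the tool's axes at that moment; what a row does not reach only later rows make up. A row lasts 1/8 s, in which the tool goes at most 62.5 mm and 10.7 degrees, less where a joint would pass 70% of its speed; a pose out of reach is approached as far as the arm can. A call with a gripper value outside its range is refused whole. "claw" is the opening, from 0 (shut) to 1 (fully open), set as the call begins (left out, the last holds). The fingers move at their own pace and stop on an object; the grip force is fixed at half the most. Time passes only in rows, so rows that repeat a pose let the fingers close. It gives the time, the measured TCP pose, the force, the opening and the grip force at its end, in the units of the state.
- readout.get_state(): the state, without advancing time (a new reading comes with each control period).
- optics.snapshot(name): name is "scene" or "top" or "wrist"; returns a dict with "img" (480x640x3 uint8, red, green, blue), "vfov" (degrees; the focal length in pixels is half the picture's height over the tangent of half this angle, whatever the lens; pixels are square), "cx", "cy" (the principal point, pixels), "rvec" (rotation vector, rad) and "tvec" (3), from world to camera coordinates, as OpenCV has them. Camera axes: x right, y down, z forward; pixel columns grow to the right and rows downward; lengths in mm; the calibration is good to about 2 mm. A picture is of the moment at which its call begins. There is no depth.
- ticket.hand_in(): hands the job in; it is judged then, once.
The state is a dict: "time_s": time; "qpos": joint angles; "qvel": joint speeds; "joint_torque": joint torques, N m; "tcp_pos": TCP position; "eef_rot": TCP orientation; "force": force on the tool from outside, world axes, zero at the start; "wrist_torque": the same for the moment, N m; "opening": opening from 0.0 (shut) to 1.0 (fully open); "grip_force": force on a finger pad.
Only numpy, scipy, OpenCV 4.12 (cv2) and the standard library are available. Lean on these libraries where they do the work, as an engineer would, in place of code of your own. Each camera call takes 0.05 s, during which the arm holds its last target. There are 200 camera calls.

### The job

The lid of the brown jar standing loose on the open worktop (not the similar one at the back beside the mug) is stuck: fix this jar in the jar clamp so that a colleague can unscrew it. Set the jar upright on the clamp's sprung pad and, still holding it, press it down until the pad is fully home (it then stays down), then let go of the jar. Swing the cam lever by its red knob to its highest lift, where the lever points straight at the red index line, and finish while holding it there, for it springs back if released; leave the clay pot and the wooden wedge where they are.

Things in the scene. Friction and masses are not known exactly. Their poses are not given: they have to be found in the camera images.
- soap_jar: round brown jar with a black screw lid, 62 mm in diameter, 86 mm high with the lid (lid from 70 mm up; grip the brown body below the lid), about 0.22 kg, loose and upright on the worktop, the only loose jar (a similar fixed one stands far back beside a mug). Origin: centre of its underside, z up.
- jar_clamp: fixed wooden board 130 x 215 x 18 mm carrying the jar clamp. Its origin is on the worktop right under the centre of the jar seat; the board runs from 65 mm on the -y side to 150 mm on the +y side of it. On the -y side of the seat stands a V-shaped wooden stop, on the +y side the dark jaw, both with tops 42 mm above the worktop. With the jar's axis on the seat centre there are about 4 mm to the stop and 5 mm to the jaw; closing the jaw slides the jar against the stop.
- seat (a point): centre of the jar seat, 20 mm above the worktop: where the centre of the jar's underside is when the pad is fully down (clamping then slides the jar about 4 mm towards the stop).
- pad_top (a point): centre of the top of the round black pad, 48 mm in diameter; 30 mm above the worktop when up, 20 mm when fully down.
- pad (a joint): travel of the sprung pad, m: 0 up, 0.010 fully down. It takes about 6 N to start it down and 8 N to bring it fully home, the jar's own 2 N included; it stays where it is pushed when let go. The jar's weight alone does not press it in.
- cam_lever (a joint): angle of the cam lever, rad, about the vertical axis through cam_pivot: 0 at rest, growing clockwise seen from above, stop at 2.0. Highest lift (jaw farthest forward, about 14 mm) is at 1.35, where the lever points along the board's +y axis, over the red index line; beyond it the lift falls again. A spring turns it back to 0, about 3 N at the knob near highest lift.
- lever_knob: upright round red knob at the end of the lever, 18 mm in diameter, 46 mm tall, to be gripped from above. Origin: on its axis, 82 mm above the worktop, 26 mm above the top of the steel lever bar and 18 mm below the knob's top; it moves on a circle of 85 mm radius about cam_pivot. It spins freely on its own upright pin.
- cam_pivot (a point): point on the lever's vertical turning axis, at the height of the lever_knob origin, 100 mm from the seat centre along the board's +y axis.
- jaw: dark rubber-faced jaw, 36 x 12 x 22 mm, that the cam pushes along the board's -y axis onto the jar; it is sprung and presses with about 10 N at highest lift.
- clay_pot: small terracotta pot, 64 mm wide and 62 mm high, loose bystander; origin: centre of its underside.
- wood_wedge: pale hardwood wedge, 94 x 58 x 24 mm, loose bystander; origin: centre of its underside.
Things that resemble listed ones, but are neither listed nor needed, are in the scene too. What is shaped like the soap_jar but turquoise is not meant.

How it is judged:
By the outcome, as a careful person would: the job done as asked, in the order asked, and still so for the second after the job is handed in, while the arm keeps its last pose, push and grip.
It also fails if it takes over 54 s, if anything falls off the work surface, if the arm or the gripper's body presses on something with over 40 N, if the wrist force passes 120 N, or if a joint passes its speed limit or range.

## Working session

There is one attempt and no reset: what is moved stays moved. The work goes in short steps, Python scripts to look and compute and a tool call to move; the robot and the scene stay as the last step left them, time stands still between calls to the robot, and variables do not carry over. Pictures are saved under pics/ and viewed, at most 12 in all, crops included, and the job is handed in when it is done.

Besides the shell and the picture viewer there is one more tool, called after "Request:" as a command line: name --pt "numbers of a row" for each row, then --argument value for the rest. move_arm: Moves the arm, as the interface text tells. Its arguments: {"type":"object","properties":{"series":{"type":"array","items":{"type":"array","items":{"type":"number"}}},"claw":{"type":"number"}},"required":["series"]}

```bash
mkdir -p pics; cat > h.py <<'E'
import numpy as np, cv2
from scipy.spatial.transform import Rotation as R
from station import readout, optics, ticket, ctrl
def snap(n,f):
    s=optics.snapshot(n); cv2.imwrite(f'pics/{f}.png',s['img'][:,:,::-1]); 
    np.savez(f'pics/{f}.npz',**{k:np.array(s[k]) for k in('vfov','cx','cy','rvec','tvec')}); return s
def ray(f,u,v,z):
    s=np.load(f'pics/{f}.npz'); F=240/np.tan(np.radians(float(s['vfov']))/2)
    M=R.from_rotvec(s['rvec']).as_matrix(); c=-M.T@s['tvec']
    d=M.T@np.array([(u-s['cx'])/F,(v-s['cy'])/F,1]); return c+d*(z-c[2])/d[2]
def proj(f,p):
    s=np.load(f'pics/{f}.npz'); F=240/np.tan(np.radians(float(s['vfov']))/2)
    q=R.from_rotvec(s['rvec']).as_matrix()@np.array(p)+s['tvec']; return q[:2]/q[2]*F+[s['cx'],s['cy']]
def tool(p):
    "world TCP target -> shift in tool axes, cm"
    s=readout.get_state(); return R.from_rotvec(s['eef_rot']).as_matrix().T@(np.array(p)-s['tcp_pos'])/10
E
python3 - <<'E'
from h import *
for n in('scene','top','wrist'): s=snap(n,n+'0'); print(n,s['vfov'],s['cx'],s['cy'],-R.from_rotvec(s['rvec']).as_matrix().T@s['tvec'])
s=readout.get_state();print(s, R.from_rotvec(s['eef_rot']).as_matrix().round(3),ctrl.grip_point_offset)
E
```

```text
scene 44.36095515839525 317.6198096950196 238.41834411564327 [ 139.27599198 -522.61753192  491.74890422]
top 49.4820934834849 322.6173411746744 238.96244377206472 [461.61240153 350.56726127 983.22606355]
wrist 65.80468833599636 321.74742346807363 237.99452153450417 [ 222.62399891 -589.98370555  374.45369784]
{'time_s': 0.15, 'qpos': array([ 1.29850243,  0.41785309, -0.01027997,  1.61401107,  0.00468642,
        1.11071344, -0.05298782]), 'qvel': array([ 1.47005328e-03, -1.43630773e-03,  4.66302407e-05, -2.13233982e-03,
        7.96244288e-04,  7.43516819e-04, -1.13449916e-03]), 'joint_torque': array([ 3.86960628e-04, -8.64739108e+01,  6.78722095e-01, -4.35059345e+01,
        1.90932455e-02,  5.75781742e-03,  1.41266773e-04]), 'tcp_pos': array([ 142.91436272, -608.24394103,  303.40435341]), 'eef_rot': array([-3.11976285e+00, -3.61606073e-01,  2.92481656e-04]), 'force': array([0.32593442, 0.2226082 , 0.74540795]), 'wrist_torque': array([ 0.00255764, -0.01310495, -0.00632569]), 'grip_force': 0.0, 'opening': 0.9976499648415612} [[ 0.973  0.229 -0.   ]
 [ 0.229 -0.973  0.001]
 [-0.    -0.001 -1.   ]] 53.900000000000006
```

View pics/scene0.png

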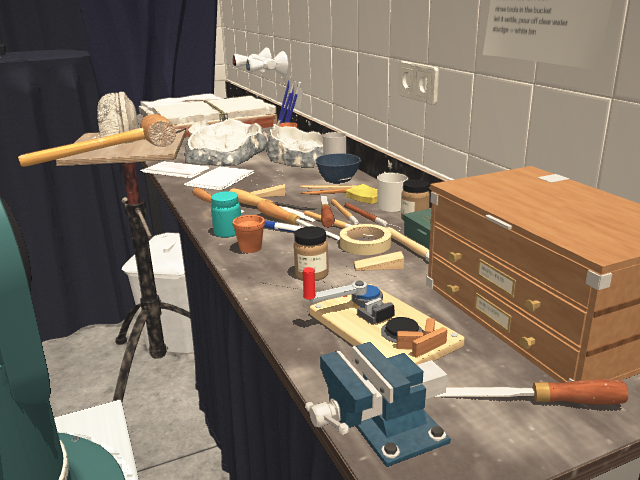

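View pics/top0.png

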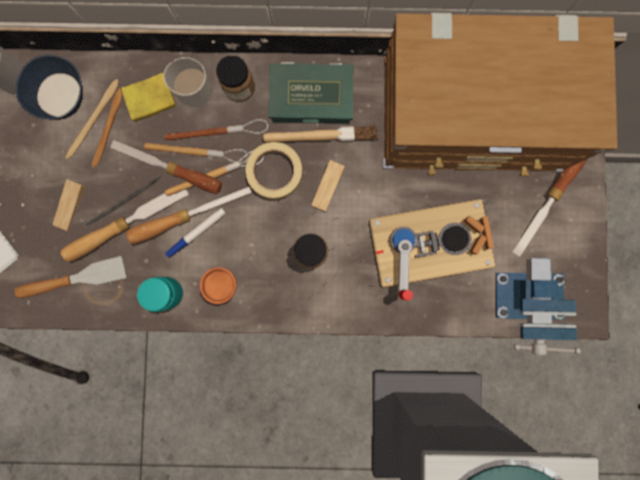

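Scene: the loose brown jar is at (311,252) in the scene view and (310,250) in the top view. The similar brown jar beside the mug is at (415,195) and (235,78), and the turquoise one is at (226,213) and (158,294). The one at (310,250) fits: brown, black lid, alone on the open worktop. The clamp board is at top (432,243), with the pad at (456,238), knob at (406,295) and pivot at (403,240).

```bash
python3 - <<'E'
from h import *
a=cv2.imread('pics/top0.png')[180:330,260:510]; cv2.imwrite('pics/c1.png',cv2.resize(a,None,fx=3.2,fy=3.2,interpolation=cv2.INTER_CUBIC))
E
```

```text
(no output)
```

View pics/c1.png

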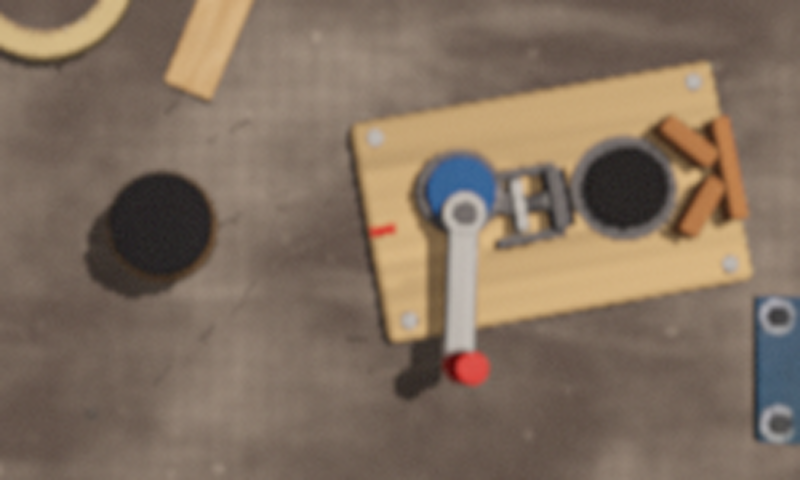

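The crop shows the black lid with a brown rim at (162,223), pad at (626,187), knob at (469,368), pivot boss at (464,212), red index line at (383,231), and board corners (353,127), (709,63), (750,273), (390,342). The jar is confirmed.

```bash
python3 - <<'E'
from h import *
g=lambda u,v,z: ray('top0',260+(u+.5)/3.2-.5,180+(v+.5)/3.2-.5,z)
print('jar',g(162,223,86)); print('pad',g(626,187,30)); print('knob',g(469,368,100)); print('boss',g(464,212,60)); print('idx',g(383,231,18))
c=np.array([g(*p,18) for p in((353,127),(709,63),(750,273),(390,342))])[:,:2]
m=c.mean(0); d=(c[0]+c[3]-c[1]-c[2])/2; print(np.linalg.norm(d), np.linalg.norm(c[0]-c[3]),np.linalg.norm(c[1]-c[2]))
y=d/np.linalg.norm(d); y2=(c[0]-c[3]+c[1]-c[2]); print('yax',y,'yaw',np.degrees(np.arctan2(-y[0],y[1])),np.degrees(np.arctan2(y2[1],y2[0]))); print('seat',m-42.5*y,'pivot',m+57.5*y)
print(g(174,282,0), 'pot',ray('top0',218,284,62),'wedge',ray('top0',328,186,24))
E
```

```text
jar [517.20814097 375.12759294  86.        ]
pad [546.51548139 110.9764185   30.        ]
knob [442.95669731 211.36291501 100.        ]
boss [528.1802965  208.37687229  60.        ]
idx [519.25819304 248.77198735  18.        ]
211.93748883566317 126.44503161719038 124.35138614144434
yax [-0.20157981  0.97947209] yaw 11.62935719321654 10.532224043698074
seat [547.35751352 110.05398577] pivot [527.1995326  208.00119505]
[487.8525586  369.66334892   0.        ] pot [454.3477205  537.15260337  62.        ] wedge [639.91909496 346.34630982  24.        ]
```

```bash
cat >> h.py <<'E'
def row(p,yaw=None,tilt=True):
    "row for TCP p (world mm), tool y axis at bearing yaw (deg), pointing down"
    s=readout.get_state(); M=R.from_rotvec(s['eef_rot']).as_matrix()
    y=np.radians(yaw); Y=np.array([np.cos(y),np.sin(y),0]); Z=np.array([0,0,-1.]); T=np.c_[np.cross(Y,Z),Y,Z]
    return np.r_[M.T@(np.array(p)-s['tcp_pos'])/10, R.from_matrix(M.T@T).as_rotvec()].round(3).tolist()
E
python3 - <<'E'
from h import *
for p,y in (((450,-350,310),-45),((550,0,310),-10),((517,375,260),11)): print(row(p,y))
E
```

```text
[35.801, -18.116, -0.645, -0.001, -0.0, -0.555]
[53.542, -49.901, -0.616, -0.001, -0.0, -1.165]
[58.908, -87.156, 4.419, -0.001, -0.001, -1.532]
```

Request:
move_arm --pt "35.8 -18.1 -0.6 0 0 -0.555" --pt "35.8 -18.1 -0.6 0 0 -0.555" --pt "35.8 -18.1 -0.6 0 0 -0.555" --pt "35.8 -18.1 -0.6 0 0 -0.555" --pt "35.8 -18.1 -0.6 0 0 -0.555" --pt "35.8 -18.1 -0.6 0 0 -0.555" --pt "53.5 -49.9 -0.6 0 0 -1.165" --pt "53.5 -49.9 -0.6 0 0 -1.165" --pt "53.5 -49.9 -0.6 0 0 -1.165" --pt "53.5 -49.9 -0.6 0 0 -1.165" --pt "53.5 -49.9 -0.6 0 0 -1.165" --pt "53.5 -49.9 -0.6 0 0 -1.165" --pt "58.9 -87.2 4.4 0 0 -1.532" --pt "58.9 -87.2 4.4 0 0 -1.532" --pt "58.9 -87.2 4.4 0 0 -1.532" --pt "58.9 -87.2 4.4 0 0 -1.532" --pt "58.9 -87.2 4.4 0 0 -1.532" --pt "58.9 -87.2 4.4 0 0 -1.532" --pt "58.9 -87.2 4.4 0 0 -1.532" --pt "58.9 -87.2 4.4 0 0 -1.532" --claw 1

```text
time_s: 2.65
tcp_pos: [516.4, 375.8, 259.4]
eef_rot: [-1.996, -2.425, 0.001]
force: [0.2, 0.0, 0.1]
opening: 1.0
grip_force: 0.0
```

```bash
python3 - <<'E'
from h import *
snap('wrist','w1'); s=readout.get_state(); print(s['tcp_pos'],s['qpos'].round(2)); print(proj('w1',[517,375,86]), proj('w1',[517,375,0]))
E
```

```text
[517.12639638 374.41335056 259.60959703] [-0.2   0.57 -0.68  1.6   0.39  1.11 -0.78]
[321.40094395 238.80994608] [321.57431362 209.11724027]
```

View pics/w1.png

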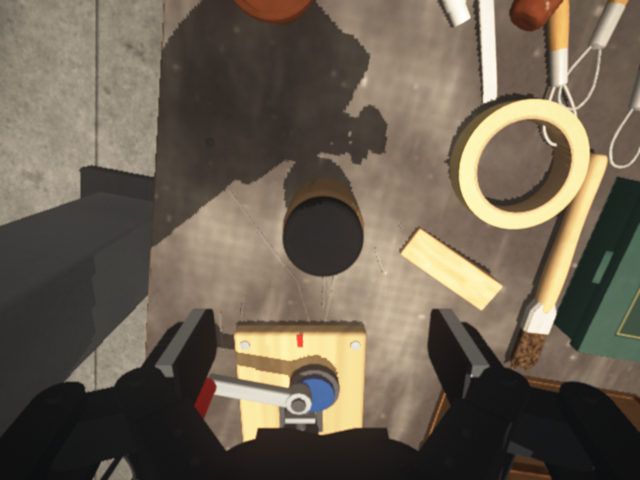

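The wrist view shows the lid centred at (323,236), against (321,239) predicted, so the jar is within 2 mm, at about (518,376). The path down is clear. Next I descend and grip.

```bash
python3 - <<'E'
from h import *
print(ray('w1',323,236,86)); print(row((518,376,100),11))
for u,v,z in((235.,332,18),(365,332,18),(299,402,60)): print(ray('w1',u,v,z))
E
```

```text
[517.69408344 377.22722622  86.        ]
[0.149, 0.124, 15.961, -0.0, 0.001, -0.0]
[457.32194357 243.29867643  18.        ]
[580.86782399 267.54031924  18.        ]
[528.48908113 210.78364407  60.        ]
```

Request:
move_arm --pt "0.1 0.1 8 0 0 0" --pt "0.1 0.1 12 0 0 0" --pt "0.1 0.1 16 0 0 0" --pt "0.1 0.1 16 0 0 0" --pt "0.1 0.1 16 0 0 0"

```text
time_s: 3.32
tcp_pos: [518.8, 376.0, 101.9]
eef_rot: [1.999, 2.422, 0.003]
force: [-0.2, -0.1, 0.7]
opening: 0.996
grip_force: 0.0
```

Request:
move_arm --pt "0 0 0 0 0 0" --pt "0 0 0 0 0 0" --pt "0 0 0 0 0 0" --pt "0 0 0 0 0 0" --pt "0 0 0 0 0 0" --pt "0 0 0 0 0 0" --pt "0 0 0 0 0 0" --pt "0 0 0 0 0 0" --claw 0

```text
time_s: 4.32
tcp_pos: [518.4, 376.6, 102.0]
eef_rot: [1.998, 2.423, 0.003]
force: [-3.0, -4.9, 16.4]
opening: 0.7
grip_force: 62.5
```

Request:
move_arm --pt "0 0 -3 0 0 0" --pt "0 0 -8 0 0 0" --pt "0 0 -13 0 0 0" --pt "0 0 -13 0 0 0"

```text
time_s: 4.82
tcp_pos: [518.6, 377.4, 234.6]
eef_rot: [1.997, 2.422, 0.01]
force: [0.4, 0.3, -2.5]
opening: 0.696
grip_force: 66.3
```

```bash
python3 - <<'E'
from h import *
for y in(110.5,): print(row((547,y,230),11))
E
```

```text
[-26.745, -2.308, 0.379, 0.006, -0.002, -0.0]
```

Request:
move_arm --pt "-6 -0.5 0.4 0 0 0" --pt "-12 -1.1 0.4 0 0 0" --pt "-18 -1.6 0.4 0 0 0" --pt "-23 -2 0.4 0 0 0" --pt "-26.7 -2.3 0.4 0 0 0" --pt "-26.7 -2.3 0.4 0 0 0" --pt "-26.7 -2.3 0.4 0 0 0" --pt "-26.7 -2.3 0.4 0 0 0"

```text
time_s: 5.82
tcp_pos: [545.7, 111.0, 225.8]
eef_rot: [-1.996, -2.425, -0.0]
force: [0.2, 0.6, -2.1]
opening: 0.698
grip_force: 66.2
```

```bash
python3 - <<'E'
from h import *
snap('wrist','w2'); print(np.mean([readout.get_state()['tcp_pos'] for _ in range(5)],0))
E
```

```text
[545.79001809 110.95240431 225.83595507]
```

View pics/w2.png

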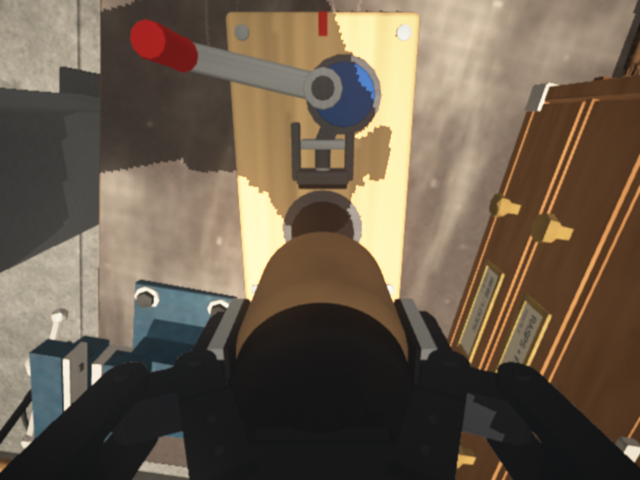

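The wrist view shows the board's far edge corners at (228,13) and (418,14), the index line at (323,23), the boss at (323,88), the pad ring centred at about (323,229), and the knob top at (147,38). The jar hangs straight in the fingers.

```bash
python3 - <<'E'
from h import *
a=ray('w2',228,13,18);b=ray('w2',418,14,18);print(a,b); x=(b-a)[:2];x/=np.linalg.norm(x);y=np.array([-x[1],x[0]]);print(np.linalg.norm(b-a),np.degrees(np.arctan2(x[1],x[0])))
print('seat from edge',((a+b)/2)[:2]-150*y); bo=ray('w2',323,88,60); print('boss',bo,'seat',bo[:2]-100*y)
print('ring',ray('w2',323,229,20)); print('knob',ray('w2',147,38,100)); print('idx',ray('w2',323,23,18)); print('jarbottom near edge',ray('w2',325,232,125))
print(row((547,111.5,145),11))
E
```

```text
[457.9840207  241.42054903  18.        ] [581.19124915 264.95168666  18.        ]
125.43418824558111 10.812608967529744
seat from edge [547.72725693 105.8492193 ]
boss [528.79798025 205.61851431  60.        ] seat [547.55772826 107.39391528]
ring [548.15529859 107.95386123  20.        ]
knob [442.91760663 208.60222975 100.        ]
idx [520.63710668 247.7424506   18.        ]
jarbottom near edge [542.9293418  137.82913598 125.        ]
[0.027, 0.13, 8.084, -0.0, -0.0, 0.002]
```

```bash
python3 - <<'E'
from h import *
print(row((547.5,109.5,150),11),row((547.5,109.5,136),11))
E
```

```text
[-0.178, 0.141, 7.584, -0.0, -0.0, 0.002] [-0.179, 0.141, 8.984, -0.0, -0.0, 0.002]
```

Request:
move_arm --pt "-0.2 0.1 4 0 0 0" --pt "-0.2 0.1 6.5 0 0 0" --pt "-0.2 0.1 7.5 0 0 0" --pt "-0.2 0.1 7.5 0 0 0"

```text
time_s: 6.38
tcp_pos: [547.3, 108.7, 150.9]
eef_rot: [-1.997, -2.425, 0.0]
force: [0.3, 0.5, -1.9]
opening: 0.697
grip_force: 66.1
```

```bash
python3 - <<'E'
from h import *
snap('wrist','w3'); a=cv2.imread('pics/w3.png');snap('scene','s3');b=cv2.imread('pics/s3.png')[230:380,270:490]
cv2.imwrite('pics/c3.png',np.hstack([cv2.resize(a[:,160:480],(400,600)),cv2.copyMakeBorder(cv2.resize(b,(400,273),interpolation=2),0,327,0,0,0)])); print(np.mean([readout.get_state()['tcp_pos'] for _ in range(5)],0))
E
```

```text
[547.79909392 108.52311665 151.81340312]
```

View pics/c3.png

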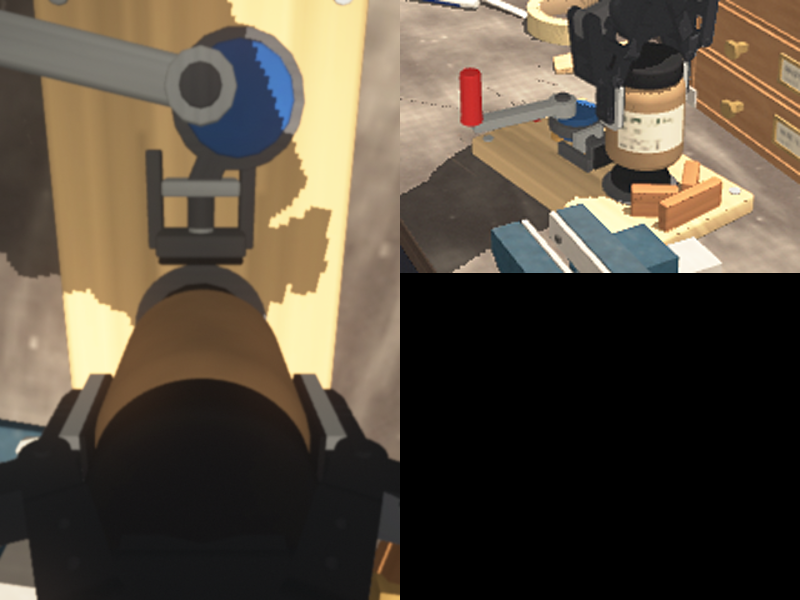

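The combined view has wrist left and scene right. The jaw's front top edge is at about wrist pixel (325,210), the jar's near bottom edge at about (325,232), and the jar sits above the pad clear of stop and jaw. I check the gap numerically.

```bash
python3 - <<'E'
from h import *
j=ray('w3',325,210,42); 
for z in(47,50,53): print(z,ray('w3',325,232.5,z))
bo=ray('w3',160+201/1.25,84/1.25,58); y=np.array([-.19,.98])
print(j,'seat by jaw',j[:2]-36*y,'boss',bo,bo[:2]-100*y); print('c3 ring lft/rt',ray('w3',160+136/1.25,250,20),ray('w3',160+270/1.25,250,20))
print(row((547.5,109.0,135),11))
E
```

```text
47 [544.73959062 134.25104155  47.        ]
50 [544.53395226 135.16975558  50.        ]
53 [544.32831391 136.08846961  53.        ]
[542.80153757 144.25527966  42.        ] seat by jaw [549.64153757 108.97527966] boss [528.73566812 205.99469479  58.        ] [547.73566812 107.99469479]
c3 ring lft/rt [516.66976327 109.31392929  20.        ] [577.67195715 121.21234814  20.        ]
[0.052, -0.022, 1.681, 0.001, -0.0, 0.0]
```

Request:
move_arm --pt "0.15 0 0.8 0 0 0" --pt "0.15 0 1.5 0 0 0" --pt "0.15 0 1.8 0 0 0" --pt "0.15 0 2.0 0 0 0" --pt "0.15 0 2.0 0 0 0"

```text
time_s: 7.1
tcp_pos: [547.1, 109.6, 130.8]
eef_rot: [-1.998, -2.424, -0.0]
force: [0.3, -0.9, -2.6]
opening: 0.696
grip_force: 66.3
```

Request:
move_arm --pt "0 0 0.2 0 0 0" --pt "0 0 0.4 0 0 0" --pt "0 0 0.6 0 0 0" --pt "0 0 0.6 0 0 0"

```text
time_s: 7.6
tcp_pos: [547.2, 109.7, 124.8]
eef_rot: [-1.998, -2.424, -0.0]
force: [0.8, 0.3, -1.6]
opening: 0.695
grip_force: 66.4
```

```bash
python3 - <<'E'
from h import *
snap('wrist','w4'); a=cv2.imread('pics/w4.png');snap('scene','s4');b=cv2.imread('pics/s4.png')[240:360,310:470]
cv2.imwrite('pics/c4.png',np.hstack([cv2.resize(a[100:400,160:480],(320,300)),cv2.resize(b,(480,360),interpolation=2)[:300]])); print([readout.get_state()['force'].round(2) for _ in range(3)], readout.get_state()['tcp_pos'])
E
```

```text
[array([ 0.27,  1.31, -1.16]), array([ 0.27,  1.31, -1.16]), array([ 0.27,  1.31, -1.16])] [547.14461186 109.64870421 124.76395372]
```

View pics/c4.png

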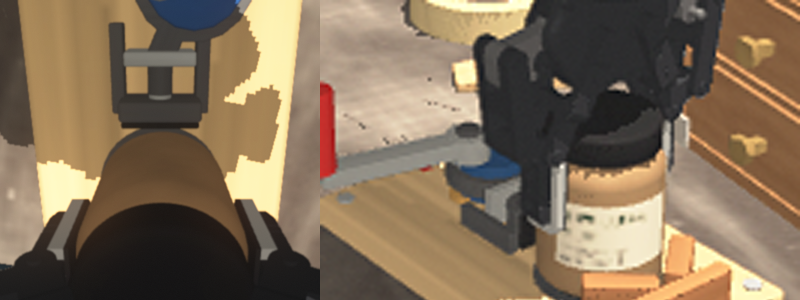

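The jar's bottom is just on or above the black pad and centred in front of the jaw with a visible gap. I keep pressing in small steps.

Request:
move_arm --pt "0 0 0.15 0 0 0" --pt "0 0 0.3 0 0 0" --pt "0 0 0.3 0 0 0"

```text
time_s: 8.07
tcp_pos: [547.2, 109.6, 121.9]
eef_rot: [1.998, 2.424, 0.0]
force: [-1.1, -0.4, 4.5]
opening: 0.694
grip_force: 67.1
```

Request:
move_arm --pt "0 0 0.15 0 0 0" --pt "0 0 0.3 0 0 0" --pt "0 0 0.3 0 0 0"

```text
time_s: 8.45
tcp_pos: [547.3, 109.8, 120.8]
eef_rot: [1.997, 2.423, -0.001]
force: [-16.5, -5.7, 48.1]
opening: 0.695
grip_force: 72.5
```

Request:
move_arm --pt "0 0 -0.2 0 0 0" --pt "0 0 -0.2 0 0 0"

```text
time_s: 8.7
tcp_pos: [547.2, 109.7, 121.6]
eef_rot: [1.998, 2.424, 0.0]
force: [-7.0, -1.4, 21.3]
opening: 0.7
grip_force: 68.9
```

```bash
python3 - <<'E'
from h import *
snap('scene','s5'); f=lambda n:cv2.resize(cv2.imread(f'pics/{n}.png')[250:350,340:440],(400,400),interpolation=2)
cv2.imwrite('pics/c5.png',np.hstack([f('s4'),f('s5')])); s=readout.get_state(); print(s['force'],s['tcp_pos'])
p=[547.5,109,0]
for z in (20,30,90,106,116): print(z,(proj('s5',[547.5,109,z])-[340,250])*4)
E
```

```text
[-7.57382833 -2.41014434 20.89183226] [547.18603487 109.6778587  121.66012417]
20 [252.97741894 321.35711131]
30 [253.83540443 298.03774747]
90 [259.15320334 153.50419836]
106 [260.62247845 113.57046847]
116 [261.55217109  88.30216117]
```

View pics/c5.png

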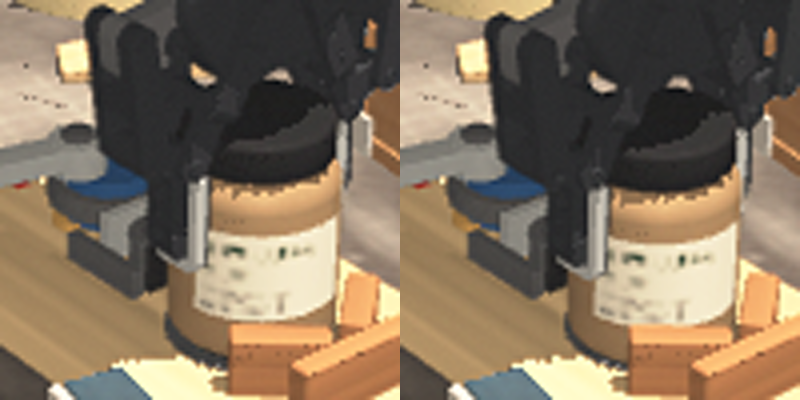

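The right half (now) shows the jar about 3.5 mm lower than the left. The lid plane lines up with z≈106 and the bottom with z≈20, and the stiff 20–48 N reaction means the pad is home. Now I release and rise.

Request:
move_arm --pt "0 0 -0.05 0 0 0" --pt "0 0 -0.05 0 0 0" --pt "0 0 -0.05 0 0 0" --pt "0 0 -0.05 0 0 0" --pt "0 0 -0.05 0 0 0" --pt "0 0 -0.05 0 0 0" --pt "0 0 -0.05 0 0 0" --claw 1

```text
time_s: 9.62
tcp_pos: [547.1, 109.6, 121.4]
eef_rot: [-1.998, -2.424, 0.0]
force: [0.7, -0.8, 0.5]
opening: 0.999
grip_force: 0.0
```

Request:
move_arm --pt "0 0 -3 0 0 0" --pt "0 0 -8 0 0 0" --pt "0 0 -13 0 0 0" --pt "0 0 -13 0 0 0"

```text
time_s: 10.12
tcp_pos: [548.3, 110.1, 254.9]
eef_rot: [1.996, 2.421, 0.006]
force: [0.9, -1.2, 0.1]
opening: 1.0
grip_force: 0.0
```

```bash
python3 - <<'E'
from h import *
snap('wrist','w6'); snap('scene','s6')
cv2.imwrite('pics/c6.png',np.hstack([cv2.resize(cv2.imread('pics/w6.png'),(400,300)),cv2.resize(cv2.imread('pics/s6.png')[250:370,300:460],(400,300),interpolation=2)])); s=readout.get_state(); print(s['force'],s['tcp_pos'])
for z in (106,): print(proj('w6',[547.5,109,z])*.625,(proj('s6',[547.5,109,z])-[300,250])*2.5)
for a in(11,55,-34,0): print(a,row((445,209,220),a), row((445,209,135),a))
E
```

```text
[-0.25372401 -0.86395008 -0.43730662] [547.11088098 109.37953004 251.53082433]
[198.4834098  156.84349434] [262.88904903  70.98154279]
11 [11.726, -8.128, 3.144, 0.001, 0.0, -0.0] [11.729, -8.133, 11.644, 0.001, 0.0, -0.0]
55 [11.726, -8.128, 3.144, 0.0, 0.001, -0.768] [11.729, -8.133, 11.644, 0.0, 0.001, -0.768]
-34 [11.726, -8.128, 3.144, 0.001, 0.0, 0.785] [11.729, -8.133, 11.644, 0.001, 0.0, 0.785]
0 [11.726, -8.128, 3.144, 0.001, 0.0, 0.192] [11.729, -8.133, 11.644, 0.001, 0.0, 0.192]
```

View pics/c6.png

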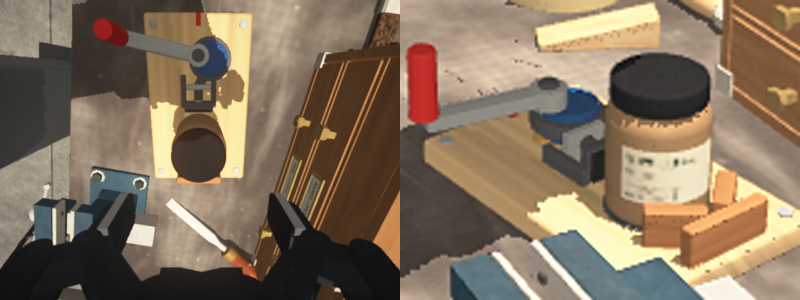

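The jar stands upright on the pad with the lid at (199,155), where predicted. Knob at rest is at about (443.5,209.5). I go above it and down, keeping the yaw.

Request:
move_arm --pt "5.5 -3.9 1 0 0 0" --pt "9 -6.3 2 0 0 0" --pt "11.8 -8.3 3 0 0 0" --pt "11.8 -8.3 3 0 0 0" --pt "11.8 -8.3 7 0 0 0" --pt "11.8 -8.3 10 0 0 0" --pt "11.8 -8.3 11.4 0 0 0" --pt "11.8 -8.3 11.4 0 0 0" --pt "11.8 -8.3 11.4 0 0 0"

```text
time_s: 11.35
tcp_pos: [443.6, 209.7, 138.2]
eef_rot: [1.998, 2.424, 0.001]
force: [0.5, 0.1, 0.1]
opening: 0.999
grip_force: 0.0
```

Request:
move_arm --pt "0 0 0 0 0 0" --pt "0 0 0 0 0 0" --pt "0 0 0 0 0 0" --pt "0 0 0 0 0 0" --pt "0 0 0 0 0 0" --pt "0 0 0 0 0 0" --pt "0 0 0 0 0 0" --pt "0 0 0 0 0 0" --pt "0 0 0 0 0 0" --pt "0 0 0 0 0 0" --claw 0

```text
time_s: 12.6
tcp_pos: [442.7, 209.8, 137.6]
eef_rot: [-1.997, -2.424, 0.001]
force: [-5.9, -0.8, 9.5]
opening: 0.193
grip_force: 58.3
```

```bash
python3 - <<'E'
from h import *
snap('wrist','w7'); s=readout.get_state(); print(s['force'],s['tcp_pos'],s['opening'])
P=np.array([528.3,207]); k=s['tcp_pos'][:2]; r=np.linalg.norm(k-P); b=np.arctan2(*(k-P)[::-1]);print(r,np.degrees(b))
for t in np.linspace(b,np.radians(101),13)[1:]: print(row((*(P+85*np.array([np.cos(t),np.sin(t)])),s['tcp_pos'][2]),11)[:3])
E
```

```text
[-5.63932159 -1.0625266   8.73563221] [442.65375496 209.78651639 137.60155073] 0.19443745464737142
85.69156296306504 178.13652857409775
[0.9, 0.332, -0.0]
[1.781, 0.697, -0.001]
[2.615, 1.159, -0.001]
[3.392, 1.711, -0.002]
[4.102, 2.346, -0.002]
[4.737, 3.057, -0.003]
[5.288, 3.835, -0.003]
[5.748, 4.669, -0.004]
[6.113, 5.55, -0.005]
[6.376, 6.466, -0.005]
[6.535, 7.406, -0.006]
[6.588, 8.357, -0.007]
```

View pics/w7.png

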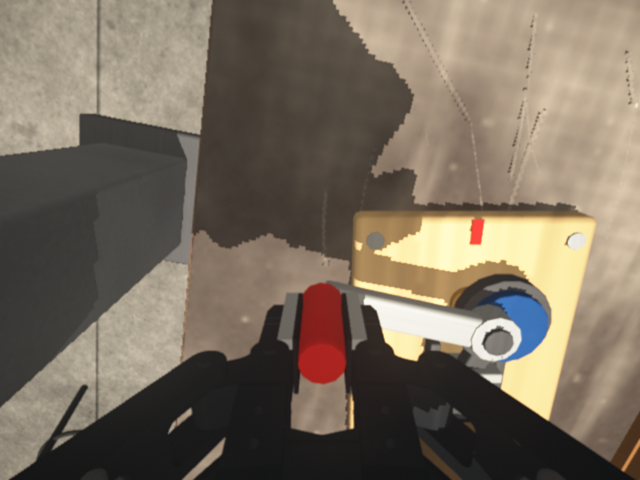

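The knob is held between the pads at (322,335). The index line is at (476,231) and the boss at (497,340). I swing half way first and check the radial force.

Request:
move_arm --pt "0.9 0.3 0 0 0 0" --pt "1.8 0.65 0 0 0 0" --pt "2.6 1.15 0 0 0 0" --pt "3.4 1.7 0 0 0 0" --pt "4.1 2.35 0 0 0 0" --pt "4.75 3.05 0 0 0 0" --pt "4.75 3.05 0 0 0 0" --pt "4.75 3.05 0 0 0 0"

```text
time_s: 13.65
tcp_pos: [463.6, 262.3, 137.6]
eef_rot: [-1.997, -2.424, -0.0]
force: [-4.2, 1.3, 7.2]
opening: 0.194
grip_force: 59.1
```

```bash
python3 - <<'E'
from h import *
s=readout.get_state(); print(s['force'],s['tcp_pos'],s['opening'])
P=np.array([528.3,207]); d=s['tcp_pos'][:2]-P; r=np.linalg.norm(d);print(r,np.degrees(np.arctan2(d[1],d[0])),'radial F',s['force'][:2]@d/r,'tang cw',s['force'][:2]@np.array([d[1],-d[0]])/r)
E
```

```text
[-4.19286436  1.28479201  7.2235938 ] [463.595048   262.34230819 137.61618214] 0.19369564413674512
85.14400677168601 139.45954592462246 radial F 4.021450901527325 tang cw -1.7489238788181587
```

Request:
move_arm --pt "0.55 0.78 0 0 0 0" --pt "1.0 1.6 0 0 0 0" --pt "1.37 2.5 0 0 0 0" --pt "1.64 3.4 0 0 0 0" --pt "1.8 4.35 0 0 0 0" --pt "1.85 5.3 0 0 0 0" --pt "1.85 5.3 0 0 0 0" --pt "1.85 5.3 0 0 0 0"

```text
time_s: 14.65
tcp_pos: [512.4, 290.1, 137.6]
eef_rot: [-1.998, -2.424, 0.0]
force: [-2.5, -0.2, 6.9]
opening: 0.19
grip_force: 59.0
```

```bash
python3 - <<'E'
from h import *
s=readout.get_state(); print(s['force'],s['tcp_pos'],s['opening'])
P=np.array([528.3,207]); d=s['tcp_pos'][:2]-P; r=np.linalg.norm(d);print(r,np.degrees(np.arctan2(d[1],d[0])),'radial F',s['force'][:2]@d/r,'tang cw',s['force'][:2]@np.array([d[1],-d[0]])/r)
snap('scene','s8'); snap('top','t8'); snap('wrist','w8')
f=lambda n,y,x:cv2.resize(cv2.imread(f'pics/{n}.png')[y:y+120,x:x+160],(400,300),interpolation=2)
cv2.imwrite('pics/c8.png',np.vstack([np.hstack([f('s8',250,300),f('t8',180,370)]),np.hstack([cv2.resize(cv2.imread('pics/w8.png'),(400,300)),cv2.resize(cv2.imread('pics/w8.png')[300:480,200:440],(400,300),interpolation=2)])]))
E
```

```text
[-2.5148834  -0.17041931  6.86121154] [512.38439176 290.13972662 137.59461217] 0.18984897286343913
84.64939886465886 100.83713780868 radial F 0.3054632894322171 tang cw -2.502073822873819
```

View pics/c8.png

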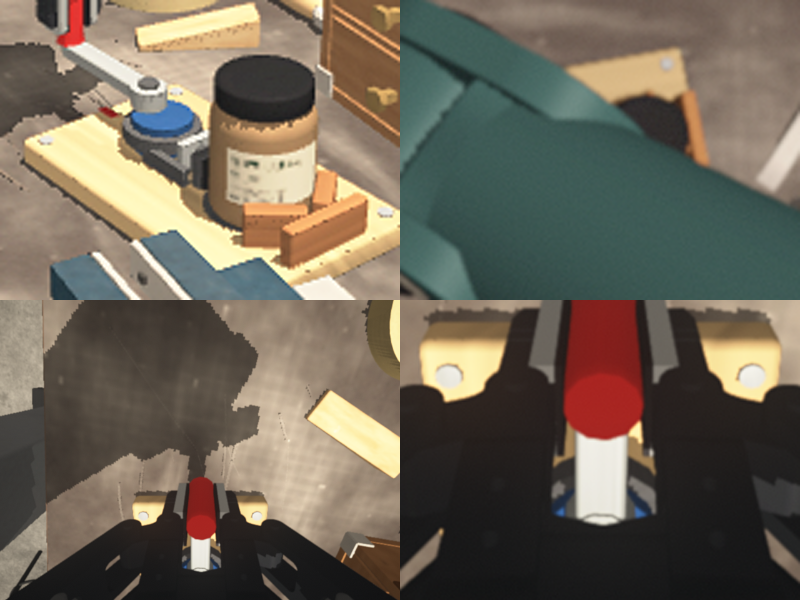

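The views show the lever running straight along the board's axis over the index line (bar at 603, midway between the screws at 449 and 752 in the crop). The jaw is against the upright jar, and the spring pull of 2.5 N fits highest lift. Handing in with the knob held.

```bash
python3 -c "
from h import *
print(ticket.hand_in())"
```

```text
the job is handed in; nothing more can be done
None
```

The jar is upright on the pressed-down pad and clamped, with the lever held at the red index line when I handed in. I read the pad as fully home from the hard resistance and the pictures, since its travel isn't reported, and the judging result wasn't shown.

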